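Assemble a vacuum filter from nested adapter cones

ROBOT

A 6-joint arm with a two-finger parallel gripper is mounted at the origin on the work surface; the furniture and walls round the work are solid. World frame = base frame: x ahead of the robot, y to its left, z up, the work surface at z = 0. Lengths are in m, angles in rad, forces in N, time in s.
With the tool pointing down it reaches from about 0.3 to 0.875 m from the base axis. Payload 6.4 kg.
Tool frame: the origin (TCP) lies on the centre line of the jaws, within the pads' length; the fingertips stand 11 mm ahead of it and the grasp point (between the pads) lies 8 mm behind it; x points along the fingers, y is the direction in which the jaws open and shut, and the axes are right-handed (so a half turn about x gives the same grasp; the last joint's range is limited). The gripper opens to 85 mm and grips with 20 to 120 N. Pads are 22 mm wide; open, the fingers measure 114 mm over their backs; the gripper's body (76 mm by 85 mm) begins 54 mm behind the grasp point. The pads swing forward as they close: fully open they stand 13 mm farther back than shut.
Start: joints at [-1.544, 0.181, 1.607, -0, 1.354, -0.206], TCP at [0.133, -0.559, 0.242] pointing down, gripper open.
Joint ranges: [-2.99, 2.99], [-0.89, 2.07], [0.3, 2.58], [-1.14, 4.28], [0, 2.63], [-3.12, 3.12]. Speed limits (rad/s): [2.57, 2.57, 3.01, 3.14, 3.14, 3.14].

INTERFACE

Orientations are given as a unit quaternion [w, x, y, z].
In Python, from bench import ctrl, camera, hand_in gives the robot as it stands. The module is installed in compiled form; this text tells all that it offers.
- The arm moves only by the tool drive_tool, never from a script. Its argument "increments" is a list of rows, each a list of 7 numbers: the shift along the tool's x, y, z in m, then the turn, a rotation vector about the tool's x, y, z in degrees, then the gripper's target within -1 to 1 (fully open at 1, half-way at 0, shut at -1). In form: [[dx, dy, dz, rx, ry, rz, claw], ...]. A call has 1 to 10 rows; each row shifts and turns the commanded pose from where the row before left it, along the tool's axes as they then stand; what a row does not reach is not made up. A row lasts 1/8 s, in which the tool goes at most 62.5 mm and 10.7 degrees, less where a joint would pass 70% of its speed; a pose out of reach is approached as far as the arm can. A call is refused whole if a number of a shift passes 0.0625 or a number of a turn 10.7, either way. A call with a gripper value outside its range is refused whole. The fingers move at their own pace and stop on an object; the grip force is fixed at half the most. Time passes only in rows, so rows that do not move let the fingers close. It gives the time, the measured TCP pose, the force and the opening at its end, in the units of the state.
- ctrl.get_obs(): the state, without advancing time (a new reading comes with each control period).
- camera(name): name is "side" or "top" or "wrist"; returns a dict with "img" (420x560x3 uint8, red, green, blue), "depth" (420x560 float32, m along the optical axis (not along the pixel's ray), 0 where there is no reading), "fx", "fy", "cx", "cy" (pixels), "world_from_camera" (4x4, takes a point from camera to world coordinates); the wrist camera has in their place "hand_eye" (4x4, takes a point from camera to tool coordinates, whose origin is the TCP and whose axes are the tool frame's). Camera axes: x right, y down, z forward; pixel columns grow to the right and rows downward; lengths in m; the calibration is good to about 2 mm. A picture is of the moment at which its call begins: read the wrist's pose just before it.
- hand_in(): hands the job in, once; it reports no verdict.
The state is a dict: "time_s": time; "q": joint angles; "dq": joint speeds; "joint_efforts": joint torques, N m; "eef_pos": TCP position; "eef_rot": TCP orientation; "wrist_force": force on the tool from outside, world axes, zero at the start; "torque": the same for the moment, N m; "opening": opening from 0.0 (shut) to 1.0 (fully open).
Only numpy, scipy, OpenCV 4.12 (cv2) and the standard library are available. Lean on these libraries where they do the work, as an engineer would, in place of code of your own. Each camera call takes 0.05 s, during which the arm holds its last target.

TASK

Assemble the filter upright on the receiver with the green band, one part at a time and in this order: the big black cone into the receiver's mouth, the red cone into the black one, the white funnel into the red cone, and last the blue lid onto the funnel, each part fully seated. Leave the yellow-banded receiver empty, and leave the flask and the timer where they are.

Things in the scene. Friction and masses are not known exactly. Their poses are not given: they have to be found in the camera images.
- receiver_green: Fixed low grey round filter receiver, 90 mm across (95 at its foot), 70 mm high, with a GREEN band round its side (its floor inside is green too); a short steel hose stub (to 58 mm from the axis, 34 mm up) points along its -x. Origin: centre of its underside, z up. Its open round mouth on top is 55 mm in diameter, in a flat rim ring 72 mm across and 24 mm deep.
- receiver_yellow: The same receiver with a YELLOW band, also fixed: not to be used.
- big_cone: Loose big BLACK hollow adapter cone, 46 mm high, 90 g, narrow end down. Origin: centre of underside, z up. Lower 22 mm tapered (40 mm outside diameter at the bottom, 52 at the top), then a straight grip band 66 mm across, 24 mm high, with an opening of 50 mm. Seated, the band's underside rests on the receiver's rim: origin 48 mm above the receiver's.
- small_cone: Loose smaller RED hollow adapter cone, 46 mm high, 70 g, narrow end down. Origin: centre of underside, z up. Lower 22 mm tapered (33 mm outside at the bottom, 47 at the top), then a straight grip band 58 mm across, 24 mm high, with an opening of 40 mm. Seated, the band's underside rests on the black cone's rim: origin 24 mm above the black cone's.
- funnel: Loose WHITE filter funnel, 58 mm high, 100 g, stem down. Origin: centre of the stem's underside, z up. Stem 22 mm long, tapered (27 mm outside at the bottom, 37 at the top); above it a straight cup 54 mm outside, 36 mm high, open at the top (46 mm inside, 31 mm deep). Seated, the cup's underside rests on the red cone's rim: origin 24 mm above the red cone's.
- lid: Loose BLUE lid, 40 mm high, 60 g, standing on its spigot. Origin: centre of its underside, z up. Spigot 12 mm deep (34 mm across at the bottom, 42 at the top), then a disc 58 mm across, 5 mm thick, then a round knob 18 mm across, 24 to 40 mm above the origin. Seated, the disc lies on the funnel's rim: origin 46 mm above the funnel's.
- flask: Bystander: loose conical glass flask with blue contents, 80 mm across its base, 122 mm high. Origin: centre of its underside.
- kitchen_timer: Bystander: loose white timer lying flat, 62 x 66 mm, 16 mm high. Origin: centre of its underside.
Not all that is in view belongs to the job. Several things have the shape of the small_cone; the one meant has the colours described above.

How it is judged:
On the way, in this order (a step that is already met when the one before it is completed fails the run):
1. the big black cone sits in the mouth of the green-banded receiver (horizontal distance between big_cone and receiver_green below 0.006 m and z of big_cone in the frame of receiver_green between 0.044 and 0.052 m and angle between big_cone's own z axis and vertical below 0.08 rad), for 0.2 s.
2. the red cone sits in the black cone (horizontal distance between small_cone and big_cone below 0.006 m and z of small_cone in the frame of big_cone between 0.02 and 0.028 m and angle between small_cone's own z axis and vertical below 0.08 rad), for 0.2 s.
3. the white funnel sits in the red cone (horizontal distance between funnel and small_cone below 0.006 m and z of funnel in the frame of small_cone between 0.02 and 0.028 m and angle between funnel's own z axis and vertical below 0.08 rad), for 0.2 s.
4. the blue lid sits on the white funnel (horizontal distance between lid and funnel below 0.006 m and z of lid in the frame of funnel between 0.042 and 0.05 m and angle between lid's own z axis and vertical below 0.08 rad), for 0.2 s.
At the end, for the whole second after the job is handed in: The black cone is in the green-banded receiver, the red cone in the black cone, the white funnel in the red cone and the blue lid on the funnel: each within 6 mm of the axis of the part below, within 4 mm of its seated height, upright within 0.08 rad, and at rest (all of step 1 and all of step 2 and all of step 3 and all of step 4 and linear speed of each of big_cone, small_cone, funnel, lid below 0.02 m/s); the robot touches nothing.
It fails at once if the conical flask is displaced (more than 20 mm) (distance of flask from where it was at the start of the episode above 0.02 m).
It fails at once if the timer is displaced (more than 20 mm) (distance of kitchen_timer from where it was at the start of the episode above 0.02 m).
It fails at once if a part is put on the yellow-banded receiver ((horizontal distance between big_cone and receiver_yellow below 0.03 m and contact force between big_cone and receiver_yellow above 0.2 N) or (horizontal distance between small_cone and receiver_yellow below 0.03 m and contact force between small_cone and receiver_yellow above 0.2 N) or (horizontal distance between funnel and receiver_yellow below 0.03 m and contact force between funnel and receiver_yellow above 0.2 N) or (horizontal distance between lid and receiver_yellow below 0.03 m and contact force between lid and receiver_yellow above 0.2 N)).
It also fails if it takes over 122 s, if anything falls off the work surface, if the arm or the gripper's body presses on something with over 40 N, if the wrist force passes 120 N, or if a joint passes its speed limit or range.

## Working session

There is one attempt and no reset: what is moved stays moved. The work goes in short steps, Python scripts to look and compute and a tool call to move; the robot and the scene stay as the last step left them, time stands still between calls to the robot, and variables do not carry over. Pictures are saved under pics/ and viewed, and the job is handed in when it is done.

Besides the shell and the picture viewer there is one more tool, called after "Emit:" in YAML: its name, and indented under it one key for each argument. drive_tool: Moves the arm, as the interface text tells. Its arguments: {"type":"object","properties":{"increments":{"type":"array","items":{"type":"array","items":{"type":"number"}}}},"required":["increments"]}

```bash
mkdir -p pics
python3 - <<'E'
from bench import ctrl,camera
import cv2,numpy as np
o=ctrl.get_obs();print(o)
for n in("top","side","wrist"):
    c=camera(n);cv2.imwrite(f"pics/{n}0.png",c["img"][:,:,::-1]);np.savez(f"{n}0.npz",**c)
    print(n,c["fx"],c["fy"],c["cx"],c["cy"],np.round(c.get("world_from_camera",c.get("hand_eye")),3).tolist(),(c["depth"]>0).mean())
E
```

```text
{'time_s': 0.0, 'q': array([-1.54426400e+00,  1.81582253e-01,  1.60799617e+00, -2.23688124e-05,
        1.35380862e+00, -2.06308301e-01]), 'dq': array([1.24762966e-04, 2.48716150e-05, 1.30727995e-03, 8.22889479e-04,
       4.99917076e-04, 1.01545275e-03]), 'joint_efforts': array([ 3.68288547e-04, -4.44869792e+01, -3.51337767e+01, -3.10582664e-04,
        8.97715014e-03, -1.78892549e-06]), 'eef_pos': array([ 0.1326681 , -0.55893606,  0.24136669]), 'eef_rot': array([ 0.08150487,  0.70236902,  0.08276997, -0.7022705 ]), 'wrist_force': array([-0.38969882, -0.13776423, -0.78520021]), 'torque': array([ 0.00879467, -0.01310129, -0.0172529 ]), 'opening': 1.0007613658335495}
top 477.6782804299092 477.6782804299092 291.0754238923301 201.55442066286233 [[-0.024, -0.996, 0.085, 0.456], [-1.0, 0.024, -0.001, -0.046], [-0.001, -0.085, -0.996, 1.223], [0.0, 0.0, 0.0, 1.0]] 0.9958801020408163
side 464.2577299659959 464.2577299659959 279.1646219128529 211.1932458366837 [[0.952, -0.12, 0.28, 0.216], [-0.305, -0.351, 0.885, -1.116], [-0.008, -0.929, -0.371, 0.497], [0.0, 0.0, 0.0, 1.0]] 0.9959778911564626
wrist 293.0364785073814 293.0364785073814 279.8555481289283 209.85458846614094 [[-0.001, -0.281, 0.96, -0.131], [1.0, -0.0, 0.001, -0.001], [-0.0, 0.96, 0.281, -0.072], [0.0, 0.0, 0.0, 1.0]] 0.9957525510204082
```

View pics/top0.png

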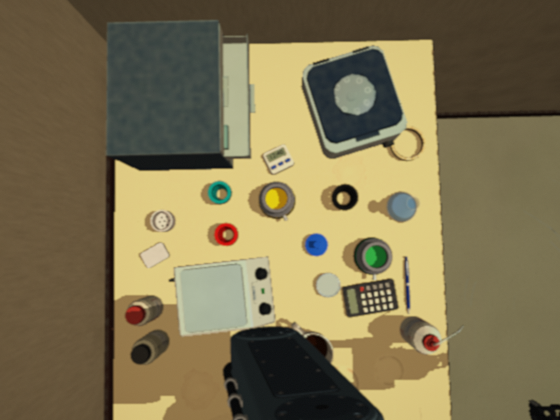

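View pics/side0.png

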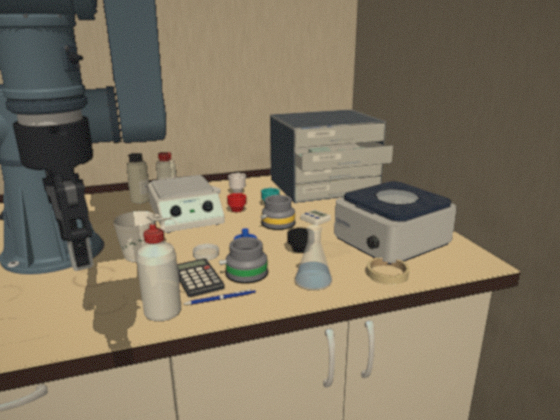

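View pics/wrist0.png

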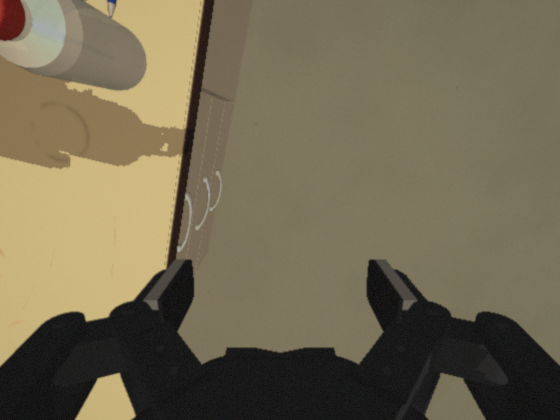

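```bash
cat > h.py <<'E'
import numpy as np,cv2
def cloud(c,T=None):
    T=c["world_from_camera"] if T is None else T
    d=c["depth"];v,u=np.mgrid[0:d.shape[0],0:d.shape[1]]
    P=np.stack([(u-c["cx"])/c["fx"]*d,(v-c["cy"])/c["fy"]*d,d],-1)
    W=P@T[:3,:3].T+T[:3,3]; W[d<=0]=np.nan
    return W
def circ(xy):
    A=np.c_[2*xy,np.ones(len(xy))];s=np.linalg.lstsq(A,(xy**2).sum(1),rcond=None)[0]
    return s[:2],np.sqrt(s[2]+s[0]**2+s[1]**2)
E
python3 - <<'E'
from h import *
c=dict(np.load("top0.npz"));W=cloud(c)
t=W[300:320,120:130].reshape(-1,3)
ob=dict(big=(344,197,46),red=(226,234,46),teal=(220,192,46),fun=(162,221,58),lid=(315,244,40),green=(373,255,70),yel=(277,198,70),flask=(402,206,122),timer=(278,159,16),dish=(327,285,20))
print("table z",np.nanmedian(W[225:250,260:290,2]),np.nanmedian(W[260:275,130:160,2]))
for k,(u,v,h) in ob.items():
    s=W[v-22:v+23,u-22:u+23].reshape(-1,3);s=s[np.isfinite(s[:,0])]
    zt=np.percentile(s[:,2],99.5);top=s[s[:,2]>zt-.008]
    a=s[s[:,2]>0.012]
    (cx,cy),r=cv2.minEnclosingCircle(top[:,:2].astype(np.float32))
    print(k,"ztop %.3f"%zt,"n",len(top),"mec %.3f %.3f r %.4f"%(cx,cy,r),"mean",top[:,:2].mean(0).round(3),"R %.3f"%np.hypot(cx,cy))
img=c["img"][130:310,120:440];cv2.imwrite("pics/topcrop.png",cv2.resize(img[:,:,::-1],None,fx=2.5,fy=2.5,interpolation=cv2.INTER_CUBIC))
c=dict(np.load("side0.npz"));cv2.imwrite("pics/sidecrop.png",cv2.resize(c["img"][140:320,130:450][:,:,::-1],None,fx=2.5,fy=2.5,interpolation=cv2.INTER_CUBIC))
E
```

```text
table z -0.00022399192856803474 0.0005930437882983863
big ztop 0.050 n 228 mec 0.565 -0.182 r 0.0331 mean [ 0.565 -0.182] R 0.594
red ztop 0.049 n 221 mec 0.480 0.115 r 0.0287 mean [0.48  0.115] R 0.494
teal ztop 0.050 n 224 mec 0.584 0.130 r 0.0290 mean [0.585 0.13 ] R 0.599
fun ztop 0.061 n 124 mec 0.517 0.270 r 0.0271 mean [0.517 0.27 ] R 0.583
lid ztop 0.041 n 41 mec 0.449 -0.109 r 0.0086 mean [ 0.449 -0.109] R 0.462
green ztop 0.074 n 289 mec 0.417 -0.249 r 0.0361 mean [ 0.418 -0.249] R 0.486
yel ztop 0.074 n 281 mec 0.565 -0.012 r 0.0359 mean [ 0.564 -0.012] R 0.565
flask ztop 0.123 n 78 mec 0.540 -0.330 r 0.0168 mean [ 0.541 -0.331] R 0.633
timer ztop 0.020 n 447 mec 0.658 -0.021 r 0.0502 mean [ 0.669 -0.018] R 0.659
dish ztop 0.020 n 480 mec 0.331 -0.151 r 0.0528 mean [ 0.344 -0.141] R 0.364
```

View pics/topcrop.png

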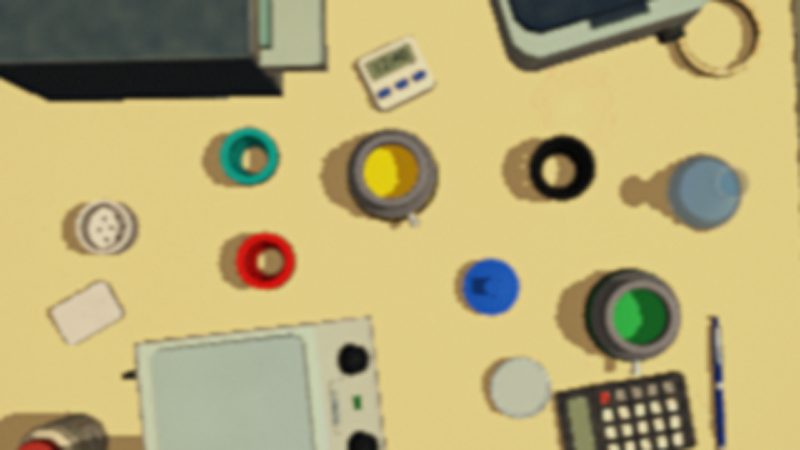

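View pics/sidecrop.png

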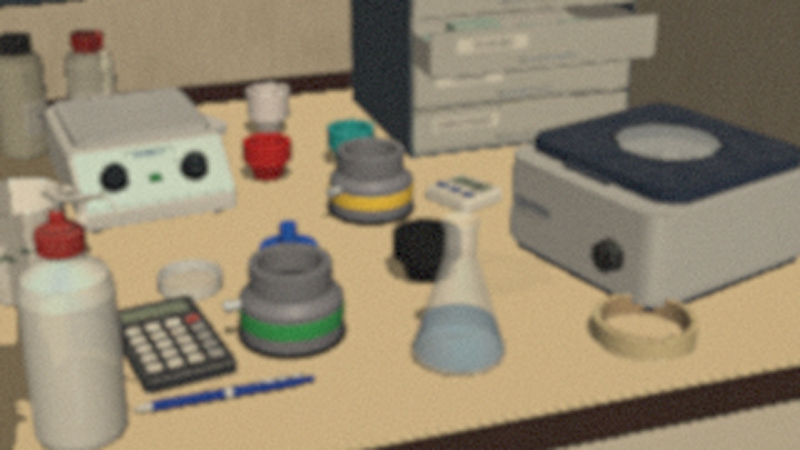

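```bash
cat >> h.py <<'E'
from scipy.spatial.transform import Rotation as R
def toolR(o):
    w,x,y,z=o["eef_rot"];return R.from_quat([x,y,z,w])
def goto(o,p,jaw=None):
    """p world TCP target; jaw = world xy direction wanted for tool y; prints tool shift and yaw(about tool x) in deg"""
    r=toolR(o);d=r.inv().apply(np.array(p)-o["eef_pos"])
    X,Y,Z=r.as_matrix().T
    print("t %.2f pos"%o["time_s"],o["eef_pos"].round(4),"X",X.round(3),"Y",Y.round(3),"Z",Z.round(3),"op %.3f"%o["opening"],"F",o["wrist_force"].round(1),"q",o["q"].round(2))
    print("tool shift mm",(d*1e3).round(1))
    x=np.array([0,0,-1.]);e=np.cross(X,x)
    print("tilt corr deg (tool)",np.degrees(r.inv().apply(e)).round(2))
    if jaw is not None:
        j=np.array([*jaw,0.]);j/=np.linalg.norm(j)
        a=np.degrees(np.arctan2(j@Z,j@Y)); print("rx deg",round(a,1),"or",round(a-180*np.sign(a),1))
    return d
E
python3 - <<'E'
from h import *
from bench import ctrl
o=ctrl.get_obs();goto(o,[.565,-.182,.2],[0,1])
c=dict(np.load("wrist0.npz"));W=cloud(c,c["hand_eye"])
for box in((255,300,150,195),(255,300,365,410)):
    s=W[box[0]:box[1],box[2]:box[3]].reshape(-1,3);s=s[(s[:,0]<.1)&(abs(s[:,2])<.05)]
    print(len(s),(s[np.argsort(s[:,0])[-8:]]*1e3).round(0).tolist())
W=cloud(dict(np.load("top0.npz")));print("hotplate z",np.nanpercentile(W[270:320,185:265,2],90),"xmax edge",W[262:268,180:260,0].max())
E
```

```text
t 0.15 pos [ 0.1327 -0.559   0.2416] X [-0.     0.001 -1.   ] Y [ 0.231 -0.973 -0.001] Z [-0.973 -0.231 -0.   ] op 1.000 F [ 0.6 -0.2  1. ] q [-1.54  0.18  1.61  0.    1.35 -0.21]
tool shift mm [  42.1 -267.1 -507.6]
tilt corr deg (tool) [ 0.   -0.02  0.08]
rx deg -166.7 or 13.3
1501 [[-2.0, -43.0, -2.0], [-2.0, -43.0, 2.0], [-2.0, -44.0, 4.0], [-2.0, -43.0, 1.0], [-1.0, -43.0, -4.0], [-1.0, -43.0, -5.0], [-1.0, -44.0, -4.0], [-1.0, -44.0, -2.0]]
1502 [[-2.0, 42.0, 3.0], [-2.0, 42.0, 2.0], [-2.0, 42.0, -7.0], [-2.0, 42.0, -1.0], [-1.0, 42.0, 3.0], [-1.0, 42.0, 1.0], [-1.0, 42.0, -3.0], [-1.0, 42.0, -5.0]]
hotplate z 0.08997844091727591 xmax edge nan
```

Candidates (top view). For the red cone: red (226,234) and teal lookalike (220,192), so I choose the red. For the receiver: green (373,255) and yellow (277,198), so I choose green. The black cone is at (344,197), distinct from the black-capped bottle at (146,348). The funnel is the white perforated cup at (162,221), not the dish at (327,285). The lid is at (315,244). The measured rim radii (33.1, 28.7, 27.1, 36.1 mm) match the given sizes.

Emit:
drive_tool:
  increments:
    - [0, -0.0267, -0.0508, 1.33, 0, 0, 1]
    - [0, -0.0267, -0.0508, 1.33, 0, 0, 1]
    - [0, -0.0267, -0.0508, 1.33, 0, 0, 1]
    - [0, -0.0267, -0.0508, 1.33, 0, 0, 1]
    - [0, -0.0267, -0.0508, 1.33, 0, 0, 1]
    - [0, -0.0267, -0.0508, 1.33, 0, 0, 1]
    - [0, -0.0267, -0.0508, 1.33, 0, 0, 1]
    - [0, -0.0267, -0.0508, 1.33, 0, 0, 1]
    - [0, -0.0267, -0.0508, 1.33, 0, 0, 1]
    - [0, -0.0267, -0.0508, 1.33, 0, 0, 1]

```text
time_s: 1.4
eef_pos: [0.6026, -0.2291, 0.242]
eef_rot: [-0.0, -0.707, -0.0, 0.707]
wrist_force: [0.7, -2.2, 0.2]
opening: 1.001
```

```bash
cat >> h.py <<'E'
def look(name):
    from bench import ctrl,camera
    o=ctrl.get_obs();c=camera("wrist");T=np.eye(4);T[:3,:3]=toolR(o).as_matrix();T[:3,3]=o["eef_pos"]
    cv2.imwrite(f"pics/{name}.png",c["img"][:,:,::-1]);np.savez(name+".npz",T=T@c["hand_eye"],**c)
    return o,c,cloud(c,T@c["hand_eye"])
E
python3 - <<'E'
from h import *
o,c,W=look("w1");goto(o,[.565,-.182,.1],[0,-1])
E
```

```text
t 1.40 pos [ 0.6026 -0.2291  0.242 ] X [-0.  0. -1.] Y [ 0. -1. -0.] Z [-1. -0.  0.] op 1.001 F [ 0.7 -2.2  0.2] q [-0.55  0.33  1.42 -0.    1.39  1.02]
tool shift mm [142.  -47.1  37.6]
tilt corr deg (tool) [0.   0.02 0.  ]
rx deg 0.0 or -180.0
```

View pics/w1.png

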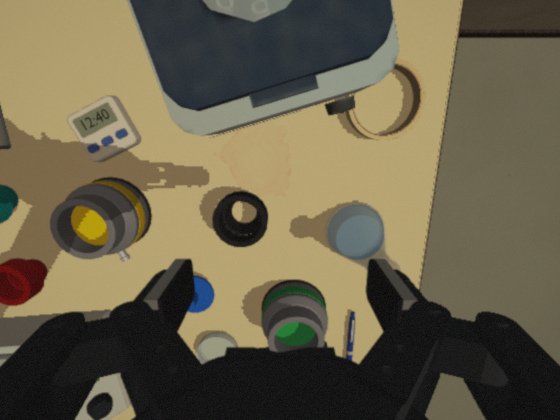

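```bash
cat >> h.py <<'E'
def rim(W,xy,z,rad,tol=.006):
    s=W.reshape(-1,3);s=s[np.isfinite(s[:,0])]
    s=s[(np.hypot(s[:,0]-xy[0],s[:,1]-xy[1])<rad+.015)&(abs(s[:,2]-z)<tol)]
    (cx,cy),r=cv2.minEnclosingCircle(s[:,:2].astype(np.float32));print("n",len(s),"mec %.4f %.4f r %.4f"%(cx,cy,r),"zmed %.4f"%np.median(s[:,2]))
E
python3 - <<'E'
from h import *
c=dict(np.load("w1.npz"));W=cloud(c,c["T"])
rim(W,(.565,-.182),.046,.033);rim(W,(.417,-.249),.070,.036)
rim(W,(.54,-.33),.122,.017)
W=cloud(dict(np.load("top0.npz")));rim(W,(.565,-.182),.046,.033);rim(W,(.417,-.249),.070,.036)
E
```

```text
n 1056 mec 0.5639 -0.1807 r 0.0330 zmed 0.0450
n 716 mec 0.4168 -0.2481 r 0.0358 zmed 0.0688
n 96 mec 0.5466 -0.3320 r 0.0129 zmed 0.1205
n 239 mec 0.5652 -0.1820 r 0.0330 zmed 0.0458
n 300 mec 0.4172 -0.2493 r 0.0361 zmed 0.0697
```

Emit:
drive_tool:
  increments:
    - [0, -0.024, 0.019, 0, 0, 0, 1]
    - [0, -0.0238, 0.0191, 0, 0, 0, 1]
    - [0.04, 0, 0, 0, 0, 0, 1]
    - [0.04, 0, 0, 0, 0, 0, 1]
    - [0.04, 0, 0, 0, 0, 0, 1]
    - [0.03, 0, 0, 0, 0, 0, 1]
    - [0, 0, 0, 0, 0, 0, 1]

```text
time_s: 2.33
eef_pos: [0.5609, -0.1815, 0.0893]
eef_rot: [0.001, -0.705, -0.001, 0.709]
wrist_force: [-0.7, 0.1, 0.5]
opening: 0.999
```

Run:
```python
from h import *
o,c,W=look("w2");goto(o,[.5645,-.1813,.029]);rim(W,(.5645,-.1813),.046,.033)
```

```text
t 2.33 pos [ 0.5609 -0.1815  0.0893] X [-0.006  0.003 -1.   ] Y [ 0.001 -1.    -0.003] Z [-1.    -0.001  0.006] op 0.999 F [-0.7  0.1  0.5] q [-0.51  0.39  1.67 -0.    1.08  1.06]
tool shift mm [60.3  0.  -3.9]
tilt corr deg (tool) [0.   0.32 0.18]
n 3550 mec 0.5635 -0.1805 r 0.0329 zmed 0.0451
```

View pics/w2.png

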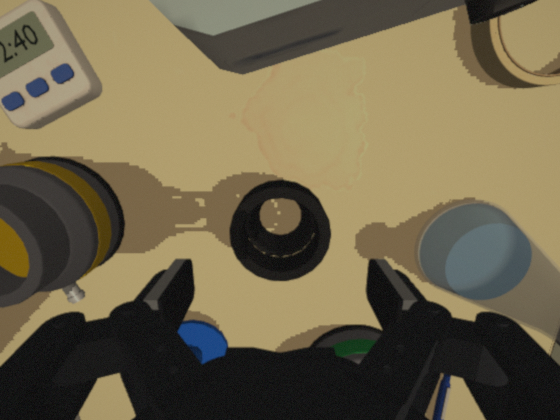

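Emit:
drive_tool:
  increments:
    - [0.02, 0, -0.003, 0, 0, 0, 1]
    - [0.02, 0, 0, 0, 0, 0, 1]
    - [0.02, 0, 0, 0, 0, 0, 1]
    - [0, 0, 0, 0, 0, 0, 1]
    - [0, 0, 0, 0, 0, 0, 1]

```text
time_s: 3.0
eef_pos: [0.5662, -0.1827, 0.0323]
eef_rot: [-0.0, -0.707, -0.0, 0.707]
wrist_force: [0.7, 0.4, 0.3]
opening: 1.004
```

Run:
```python
from h import *
o,c,W=look("w3");goto(o,[.5645,-.1813,.029])
```

```text
t 3.00 pos [ 0.5662 -0.1827  0.0323] X [-0.  0. -1.] Y [ 0.001 -1.    -0.   ] Z [-1.    -0.001  0.   ] op 1.004 F [0.7 0.4 0.3] q [-0.51  0.49  1.68 -0.    0.97  1.06]
tool shift mm [ 3.3 -1.4  1.7]
tilt corr deg (tool) [-0.    0.01  0.  ]
```

View pics/w3.png

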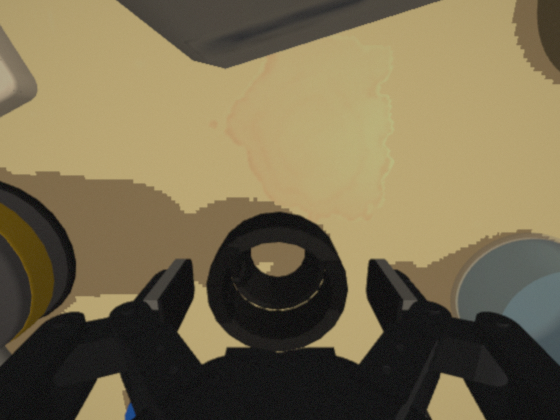

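Emit:
drive_tool:
  increments:
    - [0.0035, -0.0014, 0.0017, 0, 0, 0, 1]
    - [0, 0, 0, 0, 0, 0, 1]
    - [0, 0, 0, 0, 0, 0, -1]
    - [0, 0, 0, 0, 0, 0, -1]
    - [0, 0, 0, 0, 0, 0, -1]
    - [0, 0, 0, 0, 0, 0, -1]
    - [0, 0, 0, 0, 0, 0, -1]
    - [0, 0, 0, 0, 0, 0, -1]

```text
time_s: 4.05
eef_pos: [0.5652, -0.1815, 0.0299]
eef_rot: [0.0, 0.708, 0.0, -0.707]
wrist_force: [-0.6, -0.1, 5.4]
opening: 0.761
```

Run:
```python
from h import *
o,c,W=look("w4");goto(o,[.417,-.2487,.14]);rim(W,(.5645,-.1813),.046,.033)
V=cloud(c,c["hand_eye"])
for b in(slice(100,278),slice(282,480)):
    s=V[200:330,b].reshape(-1,3);s=s[(abs(s[:,1])>.0345)&(abs(s[:,1])<.06)&(s[:,0]<.03)&(abs(s[:,2])<.012)];print(len(s),np.percentile(s[:,0],[90,97,99.5]).round(4))
```

```text
t 4.05 pos [ 0.5652 -0.1815  0.0299] X [ 0.001 -0.001 -1.   ] Y [ 0.001 -1.     0.001] Z [-1.    -0.001 -0.001] op 0.761 F [-0.6 -0.1  5.4] q [-0.51  0.49  1.68  0.    0.97  1.06]
tool shift mm [-110.3   67.2  148.1]
tilt corr deg (tool) [-0.   -0.08 -0.04]
n 8444 mec 0.5715 -0.1809 r 0.0464 zmed 0.0452
2556 [-0.0046  0.0298  0.03  ]
2499 [0.0288 0.0299 0.03  ]
```

View pics/w4.png

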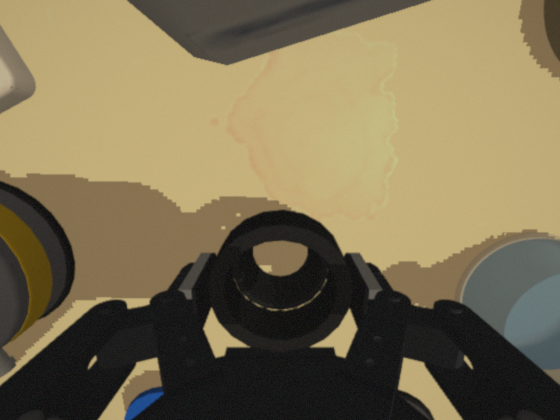

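Emit:
drive_tool:
  increments:
    - [-0.02, 0, 0, 0, 0, 0, -1]
    - [-0.04, 0, 0, 0, 0, 0, -1]
    - [-0.05, 0, 0, 0, 0, 0, -1]
    - [0, 0.0224, 0.0494, 0, 0, 0, -1]
    - [0, 0.0224, 0.0494, 0, 0, 0, -1]
    - [0, 0.0224, 0.0494, 0, 0, 0, -1]
    - [0, 0, 0, 0, 0, 0, -1]
    - [0, 0, 0, 0, 0, 0, -1]
    - [0, 0, 0, 0, 0, 0, -1]

```text
time_s: 5.22
eef_pos: [0.4173, -0.2483, 0.1393]
eef_rot: [0.001, 0.707, 0.0, -0.707]
wrist_force: [-0.0, 0.8, -0.5]
opening: 0.756
```

```bash
cat >> h.py <<'E'
def held(c,h,rad,zoff):
    """rim of held part: in tool frame; zoff: rim's tool x"""
    V=cloud(c,c["hand_eye"]).reshape(-1,3);s=V[np.isfinite(V[:,0])]
    s=s[(abs(s[:,0]-zoff)<.004)&(s[:,2]<.0)&(abs(s[:,1])<rad-.004)&(s[:,2]>-rad-.015)]
    k=s[np.argsort(s[:,2])]
    # outer edge per y-bin (toward -z tool i.e. visible side)
    pts=[]
    for y in np.arange(-rad*.7,rad*.7,.003):
        b=s[abs(s[:,1]-y)<.0015]
        if len(b)>2: pts.append((y,b[:,2].min()))
    pts=np.array(pts);zc=pts[:,1]+np.sqrt(rad**2-pts[:,0]**2)
    print("held centre tool z %.4f sd %.4f n %d, med rim tool x %.4f"%(np.median(zc),zc.std(),len(zc),np.median(s[:,0])))
E
python3 - <<'E'
from h import *
o,c,W=look("w5");goto(o,[.417,-.2487,.0779]);held(c,.046,.033,-.016)
E
```

```text
t 5.22 pos [ 0.4173 -0.2483  0.1393] X [ 0.001 -0.001 -1.   ] Y [ 0.002 -1.     0.001] Z [-1.    -0.002 -0.001] op 0.756 F [-0.   0.8 -0.5] q [-0.78  0.1   1.92  0.    1.12  0.79]
tool shift mm [61.4  0.3  0.3]
tilt corr deg (tool) [-0.   -0.05 -0.03]
held centre tool z 0.0009 sd 0.0005 n 16, med rim tool x -0.0153
```

View pics/w5.png

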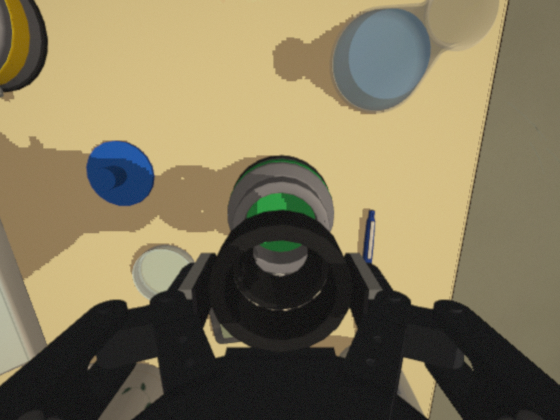

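Emit:
drive_tool:
  increments:
    - [0.02, 0, 0, 0, 0, 0, -1]
    - [0.015, 0, 0, 0, 0, 0, -1]
    - [0.008, 0, 0, 0, 0, 0, -1]
    - [0.006, 0, 0, 0, 0, 0, -1]
    - [0.004, 0, 0, 0, 0, 0, -1]
    - [0.004, 0, 0, 0, 0, 0, -1]
    - [0, 0, 0, 0, 0, 0, -1]
    - [0, 0, 0, 0, 0, 0, -1]

```text
time_s: 6.28
eef_pos: [0.4164, -0.2487, 0.082]
eef_rot: [0.0, 0.707, 0.0, -0.707]
wrist_force: [-0.7, -0.0, -1.6]
opening: 0.763
```

Emit:
drive_tool:
  increments:
    - [0.002, 0, 0, 0, 0, 0, -1]
    - [0.0015, 0, 0, 0, 0, 0, -1]
    - [0, 0, 0, 0, 0, 0, -1]
    - [0, 0, 0, 0, 0, 0, -1]

```text
time_s: 6.78
eef_pos: [0.4163, -0.2485, 0.0783]
eef_rot: [-0.0, -0.707, -0.0, 0.707]
wrist_force: [0.6, -1.3, -0.7]
opening: 0.76
```

Emit:
drive_tool:
  increments:
    - [0, 0, 0, 0, 0, 0, 0.6]
    - [0, 0, 0, 0, 0, 0, 1]
    - [0, 0, 0, 0, 0, 0, 1]
    - [0, 0, 0, 0, 0, 0, 1]
    - [-0.02, 0, 0, 0, 0, 0, 1]
    - [-0.03, 0, 0, 0, 0, 0, 1]
    - [-0.05, 0, 0, 0, 0, 0, 1]
    - [0, 0, 0, 0, 0, 0, 1]

```text
time_s: 7.78
eef_pos: [0.4185, -0.2506, 0.1825]
eef_rot: [0.002, 0.709, -0.002, -0.705]
wrist_force: [-0.7, -0.4, -0.8]
opening: 0.999
```

Run:
```python
from h import *
o,c,W=look("w6");goto(o,[.480,.115,.2],[0,-1]);rim(W,(.417,-.2487),.094,.033)
```

```text
t 7.78 pos [ 0.4185 -0.2506  0.1825] X [ 0.006 -0.006 -1.   ] Y [ 0.001 -1.     0.006] Z [-1.    -0.001 -0.006] op 0.999 F [-0.7 -0.4 -0.8] q [-0.78  0.04  1.89  0.    1.2   0.79]
tool shift mm [ -19.3 -365.4  -62. ]
tilt corr deg (tool) [ 0.   -0.35 -0.34]
rx deg 0.0 or -180.0
n 2322 mec 0.4153 -0.2479 r 0.0331 zmed 0.0932
```

View pics/w6.png

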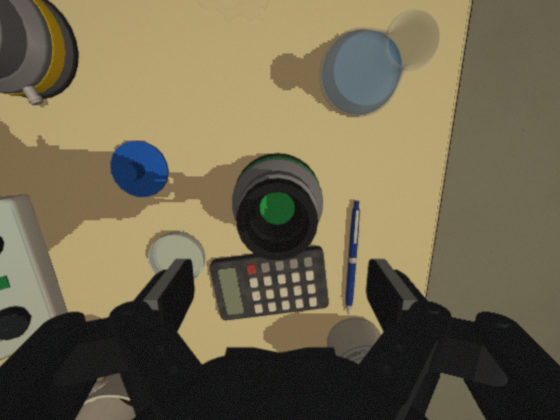

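The black cone is seated: its rim is at z 0.093 (expected 0.094) and centred on the receiver. Next is the red cone.

Emit:
drive_tool:
  increments:
    - [-0.04, 0, 0, 0, 0, 0, 1]
    - [0, -0.0522, -0.0088, 0, 0, 0, 1]
    - [0, -0.0522, -0.0088, 0, 0, 0, 1]
    - [0, -0.0522, -0.0088, 0, 0, 0, 1]
    - [0, -0.0522, -0.0088, 0, 0, 0, 1]
    - [0, -0.0522, -0.0088, 0, 0, 0, 1]
    - [0, -0.0522, -0.0088, 0, 0, 0, 1]
    - [0, -0.0522, -0.0088, 0, 0, 0, 1]
    - [0, 0, 0, 0, 0, 0, 1]
    - [0, 0, 0, 0, 0, 0, 1]

```text
time_s: 9.07
eef_pos: [0.4768, 0.1169, 0.217]
eef_rot: [-0.001, -0.706, -0.0, 0.708]
wrist_force: [0.1, -0.1, 0.3]
opening: 1.003
```

Run:
```python
from h import *
o,c,W=look("w7");goto(o,[.480,.115,.03],[0,-1]);rim(W,(.48,.115),.046,.029);rim(W,(.517,.27),.058,.027)
```

```text
t 9.07 pos [0.4768 0.1169 0.217 ] X [-0.002 -0.    -1.   ] Y [ 0.002 -1.     0.   ] Z [-1.    -0.002  0.002] op 1.003 F [ 0.1 -0.1  0.3] q [-0.    0.02  1.84 -0.    1.29  1.57]
tool shift mm [187.    1.8  -3.6]
tilt corr deg (tool) [ 0.    0.14 -0.02]
rx deg 0.1 or -179.9
n 1229 mec 0.4779 0.1164 r 0.0289 zmed 0.0451
n 857 mec 0.5146 0.2715 r 0.0274 zmed 0.0568
```

View pics/w7.png

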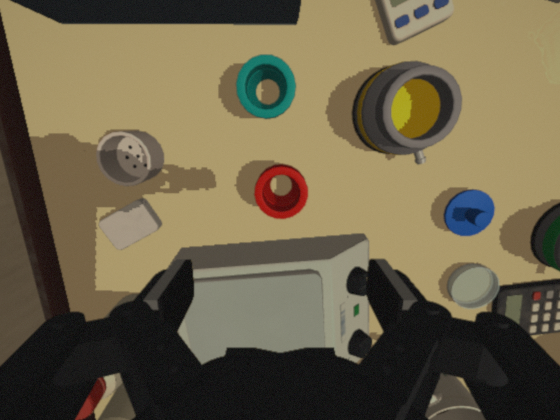

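Run:
```python
from h import *
c=dict(np.load("w7.npz"));W=cloud(c,c["T"]).reshape(-1,3);s=W[np.isfinite(W[:,0])]
s=s[(s[:,1]>.0)&(s[:,1]<.23)&(s[:,0]<.452)&(s[:,2]>.03)&(s[:,2]<.13)]
for y in np.arange(.01,.23,.02):
    b=s[abs(s[:,1]-y)<.01]; 
    if len(b):print(y.round(2),b[:,0].max().round(3),b[:,2].max().round(3), b[b[:,2]>.07][:,0].max().round(3) if (b[:,2]>.07).any() else None)
```

```text
0.01 0.421 0.069 None
0.03 0.421 0.075 0.391
0.05 0.419 0.078 0.416
0.07 0.418 0.088 0.417
0.09 0.416 0.089 0.416
0.11 0.452 0.089 0.414
0.13 0.452 0.089 0.412
0.15 0.411 0.09 0.411
0.17 0.409 0.089 0.409
0.19 0.407 0.089 0.407
0.21 0.406 0.089 0.405
```

Emit:
drive_tool:
  increments:
    - [0.04, 0.001, -0.002, 0, 0, 0, 1]
    - [0.05, 0, 0, 0, 0, 0, 1]
    - [0.04, 0, 0, 0, 0, 0, 1]
    - [0.02, 0, 0, 0, 0, 0, 1]
    - [0, 0, 0, 0, 0, 0, 1]
    - [0, 0, 0, 0, 0, 0, 1]

```text
time_s: 9.88
eef_pos: [0.4804, 0.1151, 0.0691]
eef_rot: [-0.0, 0.708, -0.0, -0.707]
wrist_force: [1.0, -0.5, -0.1]
opening: 1.002
```

Run:
```python
from h import *
o,c,W=look("w8");goto(o,[.479,.1158,.031],[0,-1]);rim(W,(.479,.1158),.046,.029)
```

```text
t 9.88 pos [0.4804 0.1151 0.0691] X [ 0.001 -0.    -1.   ] Y [-0.001 -1.     0.   ] Z [-1.     0.001 -0.001] op 1.002 F [ 1.  -0.5 -0.1] q [-0.01  0.24  1.93 -0.    0.97  1.57]
tool shift mm [38.1 -0.7  1.5]
tilt corr deg (tool) [ 0.   -0.07 -0.01]
rx deg -0.0 or 180.0
n 4047 mec 0.4776 0.1165 r 0.0292 zmed 0.0452
```

View pics/w8.png

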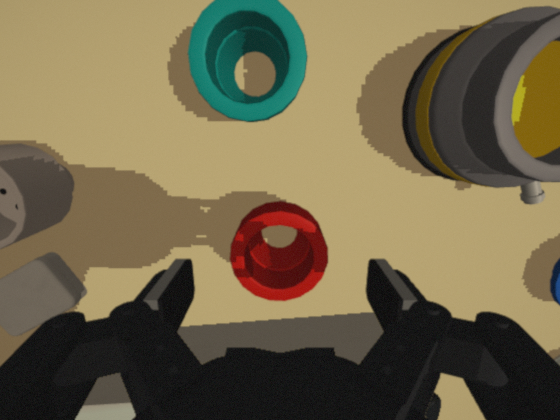

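Emit:
drive_tool:
  increments:
    - [0.02, -0.001, 0.002, 0, 0, 0, 1]
    - [0.018, 0, 0, 0, 0, 0, 1]
    - [0, 0, 0, 0, 0, 0, 1]
    - [0, 0, 0, 0, 0, 0, -1]
    - [0, 0, 0, 0, 0, 0, -1]
    - [0, 0, 0, 0, 0, 0, -1]
    - [0, 0, 0, 0, 0, 0, -1]
    - [0, 0, 0, 0, 0, 0, -1]
    - [0, 0, 0, 0, 0, 0, -1]

```text
time_s: 11.05
eef_pos: [0.4791, 0.1169, 0.0321]
eef_rot: [0.0, 0.708, 0.0, -0.706]
wrist_force: [-2.1, -1.3, 6.7]
opening: 0.653
```

Run:
```python
from h import *
o,c,W=look("w9");goto(o,[.416,-.2484,.17],[0,-1]);held(c,.046,.029,-.016)
```

```text
t 11.05 pos [0.4791 0.1169 0.0321] X [ 0.003 -0.    -1.   ] Y [ 0.001 -1.     0.   ] Z [-1.    -0.001 -0.003] op 0.653 F [-2.1 -1.3  6.7] q [-0.    0.31  1.95 -0.    0.88  1.57]
tool shift mm [-138.1  365.3   63. ]
tilt corr deg (tool) [ 0.   -0.17 -0.  ]
rx deg 0.0 or -180.0
held centre tool z 0.0013 sd 0.0004 n 14, med rim tool x -0.0132
```

View pics/w9.png

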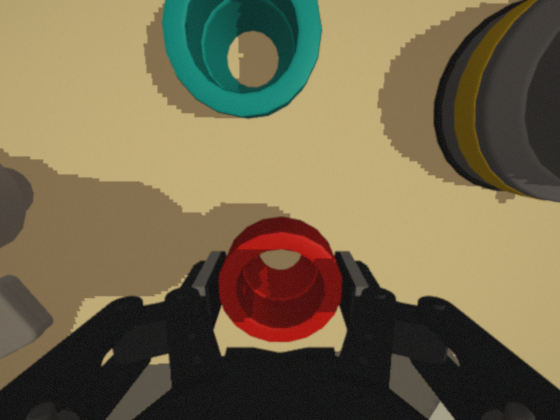

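Emit:
drive_tool:
  increments:
    - [-0.02, 0, 0, 0, 0, 0, -1]
    - [-0.06, 0, 0, 0, 0, 0, -1]
    - [-0.06, 0, 0, 0, 0, 0, -1]
    - [0, 0.0522, 0.0089, 0, 0, 0, -1]
    - [0, 0.0522, 0.0089, 0, 0, 0, -1]
    - [0, 0.0522, 0.0089, 0, 0, 0, -1]
    - [0, 0.0522, 0.0089, 0, 0, 0, -1]
    - [0, 0.0522, 0.0089, 0, 0, 0, -1]
    - [0, 0.0522, 0.0089, 0, 0, 0, -1]
    - [0, 0.0522, 0.0089, 0, 0, 0, -1]

```text
time_s: 12.35
eef_pos: [0.4153, -0.2504, 0.1713]
eef_rot: [0.001, 0.708, -0.0, -0.707]
wrist_force: [0.3, 0.6, -1.0]
opening: 0.655
```

Emit:
drive_tool:
  increments:
    - [0, 0, 0, 0, 0, 0, -1]
    - [0, 0, 0, 0, 0, 0, -1]
    - [0, 0, 0, 0, 0, 0, -1]

```text
time_s: 12.72
eef_pos: [0.4158, -0.2473, 0.1704]
eef_rot: [0.001, 0.707, 0.001, -0.707]
wrist_force: [-0.7, 0.3, -0.8]
opening: 0.652
```

Run:
```python
from h import *
o,c,W=look("w10");goto(o,[.417,-.2484,.104],[0,-1]);held(c,.046,.029,-.0145)
s=W.reshape(-1,3);rim(W,(.416,-.2484),.094,.033,.005)
```

```text
t 12.72 pos [ 0.4158 -0.2473  0.1704] X [ 0.  0. -1.] Y [ 0.002 -1.    -0.   ] Z [-1.    -0.002 -0.   ] op 0.652 F [-0.7  0.3 -0.8] q [-0.78  0.06  1.9   0.    1.19  0.79]
tool shift mm [66.4  1.2 -1.2]
tilt corr deg (tool) [ 0.   -0.01  0.02]
rx deg 0.1 or -179.9
held centre tool z 0.0011 sd 0.0005 n 14, med rim tool x -0.0131
n 1826 mec 0.4155 -0.2480 r 0.0329 zmed 0.0932
```

View pics/w10.png

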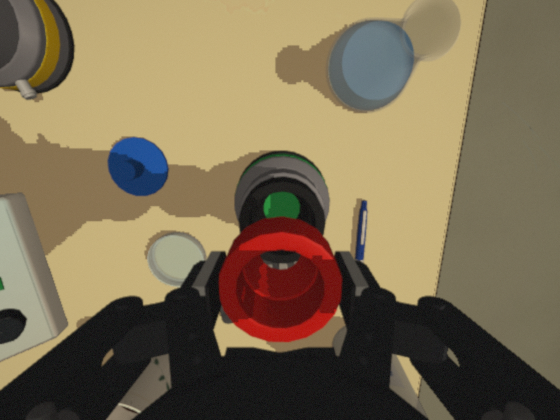

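Emit:
drive_tool:
  increments:
    - [0.02, 0.001, -0.001, 0, 0, 0, -1]
    - [0.02, 0, 0, 0, 0, 0, -1]
    - [0.01, 0, 0, 0, 0, 0, -1]
    - [0.006, 0, 0, 0, 0, 0, -1]
    - [0.004, 0, 0, 0, 0, 0, -1]
    - [0.004, 0, 0, 0, 0, 0, -1]
    - [0.002, 0, 0, 0, 0, 0, -1]
    - [0, 0, 0, 0, 0, 0, -1]
    - [0, 0, 0, 0, 0, 0, -1]

```text
time_s: 13.9
eef_pos: [0.4166, -0.2497, 0.1045]
eef_rot: [0.0, 0.707, 0.0, -0.707]
wrist_force: [0.1, 0.4, -1.5]
opening: 0.654
```

Emit:
drive_tool:
  increments:
    - [0.0005, 0, 0, 0, 0, 0, -1]
    - [0, 0, 0, 0, 0, 0, 0.5]
    - [0, 0, 0, 0, 0, 0, 1]
    - [0, 0, 0, 0, 0, 0, 1]
    - [0, 0, 0, 0, 0, 0, 1]
    - [-0.02, 0, 0, 0, 0, 0, 1]
    - [-0.03, 0, 0, 0, 0, 0, 1]
    - [-0.05, 0, 0, 0, 0, 0, 1]
    - [0, 0, 0, 0, 0, 0, 1]

```text
time_s: 15.02
eef_pos: [0.4186, -0.2515, 0.2081]
eef_rot: [0.002, 0.709, -0.002, -0.705]
wrist_force: [0.2, 0.3, -0.2]
opening: 0.999
```

Run:
```python
from h import *
o,c,W=look("w11");goto(o,[.516,.2707,.2],[0,-1]);rim(W,(.416,-.2484),.118,.029)
```

```text
t 15.03 pos [ 0.4186 -0.2515  0.2081] X [ 0.006 -0.006 -1.   ] Y [ 0.001 -1.     0.006] Z [-1.    -0.001 -0.006] op 0.999 F [ 0.2  0.3 -0.2] q [-0.78  0.01  1.86 -0.    1.26  0.79]
tool shift mm [   5.5 -522.1  -97.8]
tilt corr deg (tool) [ 0.   -0.34 -0.34]
rx deg 0.1 or -179.9
n 2143 mec 0.4158 -0.2492 r 0.0290 zmed 0.1172
```

View pics/w11.png

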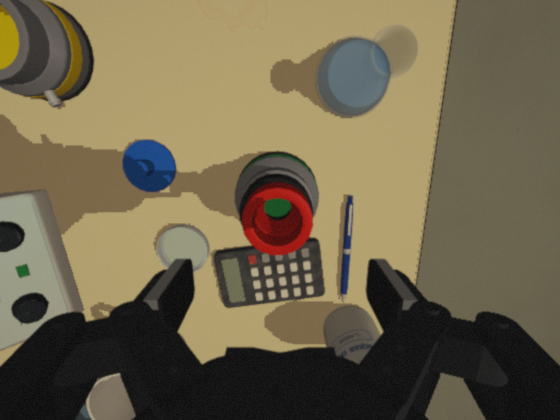

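Emit:
drive_tool:
  increments:
    - [0, -0.0522, -0.0098, 0, 0, 0, 1]
    - [0, -0.0522, -0.0098, 0, 0, 0, 1]
    - [0, -0.0522, -0.0098, 0, 0, 0, 1]
    - [0, -0.0522, -0.0098, 0, 0, 0, 1]
    - [0, -0.0522, -0.0098, 0, 0, 0, 1]
    - [0, -0.0522, -0.0098, 0, 0, 0, 1]
    - [0, -0.0522, -0.0098, 0, 0, 0, 1]
    - [0, -0.0522, -0.0098, 0, 0, 0, 1]
    - [0, -0.0522, -0.0098, 0, 0, 0, 1]
    - [0, -0.0522, -0.0098, 0, 0, 0, 1]

```text
time_s: 16.32
eef_pos: [0.5135, 0.2741, 0.2019]
eef_rot: [-0.001, -0.706, 0.0, 0.708]
wrist_force: [1.9, 0.1, 0.3]
opening: 1.002
```

Emit:
drive_tool:
  increments:
    - [0.05, 0, 0, 0, 0, 0, 1]
    - [0.05, 0, 0, 0, 0, 0, 1]
    - [0, 0, 0, 0, 0, 0, 1]
    - [0, 0, 0, 0, 0, 0, 1]

```text
time_s: 16.82
eef_pos: [0.5148, 0.2726, 0.1046]
eef_rot: [0.0, 0.707, 0.0, -0.707]
wrist_force: [0.5, 1.1, -0.4]
opening: 1.001
```

Run:
```python
from h import *
o,c,W=look("w12");goto(o,[.516,.2707,.036],[0,-1]);rim(W,(.516,.2707),.058,.027)
```

```text
t 16.82 pos [0.5148 0.2726 0.1046] X [ 0.001  0.    -1.   ] Y [ 0. -1. -0.] Z [-1.    -0.    -0.001] op 1.001 F [ 0.5  1.1 -0.4] q [0.28 0.35 1.69 0.   1.09 1.85]
tool shift mm [68.6  1.9 -1.2]
tilt corr deg (tool) [ 0.   -0.03  0.01]
rx deg 0.0 or -180.0
n 1669 mec 0.5147 0.2717 r 0.0270 zmed 0.0570
```

View pics/w12.png

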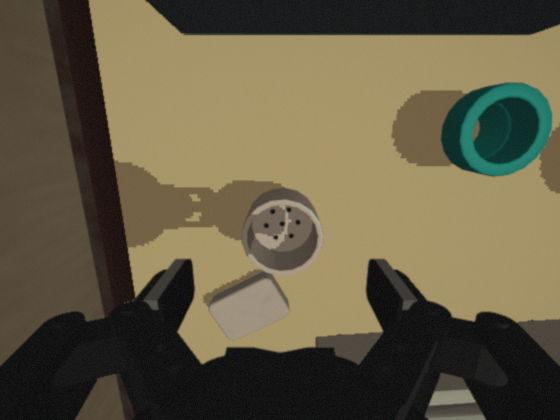

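Emit:
drive_tool:
  increments:
    - [0.03, 0.001, -0.0007, 0, 0, 0, 1]
    - [0.028, 0, 0, 0, 0, 0, 1]
    - [0.01, 0, 0, 0, 0, 0, 1]
    - [0, 0, 0, 0, 0, 0, 1]
    - [0, 0, 0, 0, 0, 0, -1]
    - [0, 0, 0, 0, 0, 0, -1]
    - [0, 0, 0, 0, 0, 0, -1]
    - [0, 0, 0, 0, 0, 0, -1]
    - [0, 0, 0, 0, 0, 0, -1]
    - [0, 0, 0, 0, 0, 0, -1]

```text
time_s: 18.12
eef_pos: [0.5162, 0.2719, 0.0378]
eef_rot: [0.0, 0.708, 0.001, -0.706]
wrist_force: [-1.3, 0.4, 6.7]
opening: 0.625
```

Run:
```python
from h import *
o,c,W=look("w13");goto(o,[.416,-.2490,.21],[0,-1]);held(c,.046,.027,-.021)
```

```text
t 18.12 pos [0.5162 0.2719 0.0378] X [ 0.003  0.001 -1.   ] Y [ 0.001 -1.    -0.001] Z [-1.    -0.001 -0.003] op 0.625 F [-1.3  0.4  6.7] q [ 0.28  0.46  1.71 -0.    0.97  1.85]
tool shift mm [-172.9  520.7  100.1]
tilt corr deg (tool) [ 0.   -0.15  0.04]
rx deg 0.0 or -180.0
held centre tool z 0.0013 sd 0.0005 n 13, med rim tool x -0.0194
```

View pics/w13.png

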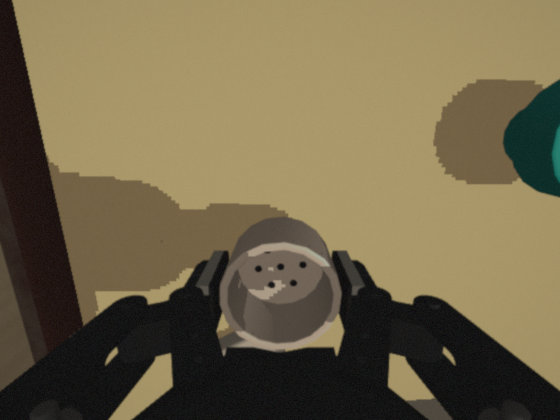

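Emit:
drive_tool:
  increments:
    - [-0.02, 0, 0, 0, 0, 0, -1]
    - [-0.05, 0, 0, 0, 0, 0, -1]
    - [-0.05, 0, 0, 0, 0, 0, -1]
    - [-0.055, 0, 0, 0, 0, 0, -1]
    - [0, 0, 0, 0, 0, 0, -1]

```text
time_s: 18.8
eef_pos: [0.5182, 0.2727, 0.2183]
eef_rot: [-0.001, 0.711, 0.002, -0.703]
wrist_force: [0.3, 0.7, -0.4]
opening: 0.621
```

Emit:
drive_tool:
  increments:
    - [0, 0.0521, 0.0099, 0, 0, 0, -1]
    - [0, 0.0521, 0.0099, 0, 0, 0, -1]
    - [0, 0.0521, 0.0099, 0, 0, 0, -1]
    - [0, 0.0521, 0.0099, 0, 0, 0, -1]
    - [0, 0.0521, 0.0099, 0, 0, 0, -1]
    - [0, 0.0521, 0.0099, 0, 0, 0, -1]
    - [0, 0.0521, 0.0099, 0, 0, 0, -1]
    - [0, 0.0521, 0.0099, 0, 0, 0, -1]
    - [0, 0.0521, 0.0099, 0, 0, 0, -1]
    - [0, 0.0521, 0.0099, 0, 0, 0, -1]

```text
time_s: 20.05
eef_pos: [0.4153, -0.2508, 0.2108]
eef_rot: [-0.0, -0.707, -0.0, 0.707]
wrist_force: [0.8, -0.2, -0.1]
opening: 0.619
```

Emit:
drive_tool:
  increments:
    - [0, 0, 0, 0, 0, 0, -1]
    - [0, 0, 0, 0, 0, 0, -1]
    - [0, 0, 0, 0, 0, 0, -1]

```text
time_s: 20.42
eef_pos: [0.4164, -0.2481, 0.2106]
eef_rot: [-0.001, -0.707, -0.001, 0.707]
wrist_force: [-0.4, 0.5, -0.6]
opening: 0.62
```

Run:
```python
from h import *
o,c,W=look("w14");goto(o,[.417,-.249,.134],[0,-1]);held(c,.046,.027,-.0205)
rim(W,(.416,-.249),.118,.029,.005)
```

```text
t 20.43 pos [ 0.4164 -0.2481  0.2106] X [-0.     0.001 -1.   ] Y [ 0.002 -1.    -0.001] Z [-1.    -0.002  0.   ] op 0.620 F [-0.4  0.5 -0.6] q [-0.78  0.01  1.86  0.    1.27  0.79]
tool shift mm [76.6  0.9 -0.6]
tilt corr deg (tool) [0.   0.02 0.04]
rx deg 0.1 or -179.9
held centre tool z 0.0011 sd 0.0004 n 13, med rim tool x -0.0194
n 1244 mec 0.4161 -0.2490 r 0.0287 zmed 0.1173
```

View pics/w14.png

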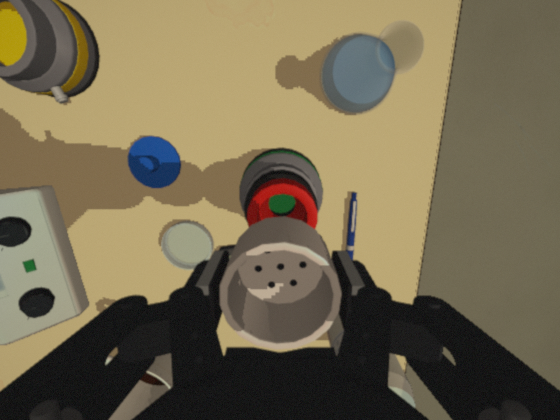

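Shift by dy +0.001 and dz −0.001, then go down 76 mm.

Emit:
drive_tool:
  increments:
    - [0.03, 0.001, -0.0008, 0, 0, 0, -1]
    - [0.02, 0, 0, 0, 0, 0, -1]
    - [0.01, 0, 0, 0, 0, 0, -1]
    - [0.006, 0, 0, 0, 0, 0, -1]
    - [0.004, 0, 0, 0, 0, 0, -1]
    - [0.004, 0, 0, 0, 0, 0, -1]
    - [0.002, 0, 0, 0, 0, 0, -1]
    - [0, 0, 0, 0, 0, 0, -1]
    - [0, 0, 0, 0, 0, 0, -1]

```text
time_s: 21.6
eef_pos: [0.4172, -0.2507, 0.135]
eef_rot: [0.0, 0.707, 0.0, -0.707]
wrist_force: [-0.9, 0.4, -0.9]
opening: 0.624
```

Emit:
drive_tool:
  increments:
    - [0.001, 0, 0, 0, 0, 0, -1]
    - [0, 0, 0, 0, 0, 0, 0.4]
    - [0, 0, 0, 0, 0, 0, 1]
    - [0, 0, 0, 0, 0, 0, 1]
    - [0, 0, 0, 0, 0, 0, 1]
    - [-0.02, 0, 0, 0, 0, 0, 1]
    - [-0.03, 0, 0, 0, 0, 0, 1]
    - [-0.05, 0, 0, 0, 0, 0, 1]
    - [0, 0, 0, 0, 0, 0, 1]
    - [0, 0, 0, 0, 0, 0, 1]

```text
time_s: 22.85
eef_pos: [0.4169, -0.2503, 0.2334]
eef_rot: [-0.0, -0.707, -0.0, 0.707]
wrist_force: [-0.3, -0.3, -0.6]
opening: 0.999
```

Run:
```python
from h import *
o,c,W=look("w15");goto(o,[.449,-.109,.2],[0,-1]);rim(W,(.416,-.249),.154,.027);rim(W,(.449,-.109),.040,.0,.006)
```

```text
t 22.85 pos [ 0.4169 -0.2503  0.2334] X [-0.  0. -1.] Y [ 0.001 -1.    -0.   ] Z [-1.    -0.001  0.   ] op 0.999 F [-0.3 -0.3 -0.6] q [-0.79 -0.01  1.83  0.    1.32  0.78]
tool shift mm [  33.5 -141.3  -32.2]
tilt corr deg (tool) [0.   0.01 0.01]
rx deg 0.0 or -180.0
n 1200 mec 0.4157 -0.2500 r 0.0271 zmed 0.1530
n 228 mec 0.4473 -0.1079 r 0.0091 zmed 0.0390
```

View pics/w15.png

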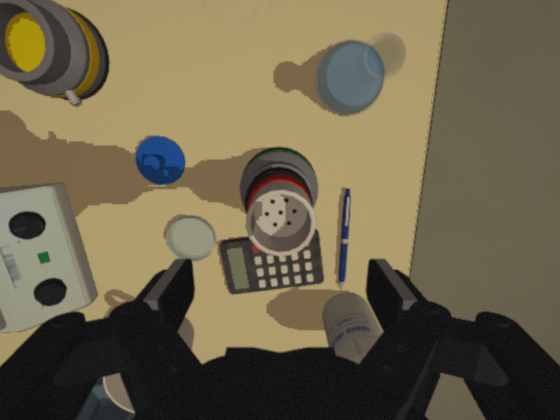

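Emit:
drive_tool:
  increments:
    - [0, -0.0473, -0.0104, 0, 0, 0, 1]
    - [0, -0.0473, -0.0104, 0, 0, 0, 0.3]
    - [0, -0.0473, -0.0104, 0, 0, 0, 0.1]
    - [0.05, 0, 0, 0, 0, 0, 0.1]
    - [0.05, 0, 0, 0, 0, 0, 0.1]
    - [0.03, 0, 0, 0, 0, 0, 0.1]
    - [0, 0, 0, 0, 0, 0, 0.1]
    - [0, 0, 0, 0, 0, 0, 0.1]

```text
time_s: 23.9
eef_pos: [0.4485, -0.1088, 0.1042]
eef_rot: [0.0, 0.707, 0.0, -0.707]
wrist_force: [1.0, -0.6, 0.2]
opening: 0.552
```

Run:
```python
from h import *
o,c,W=look("w16");goto(o,[.4482,-.1085,.0305],[0,-1]);rim(W,(.448,-.1085),.040,.0,.006);rim(W,(.448,-.1085),.0165,.029,.004)
```

```text
t 23.90 pos [ 0.4485 -0.1088  0.1042] X [ 0.  0. -1.] Y [ 0.001 -1.    -0.   ] Z [-1.    -0.001 -0.   ] op 0.552 F [ 1.  -0.6  0.2] q [-0.5   0.11  2.    0.    1.03  1.07]
tool shift mm [73.7 -0.3  0.3]
tilt corr deg (tool) [-0. -0.  0.]
rx deg 0.0 or -180.0
n 498 mec 0.4469 -0.1075 r 0.0092 zmed 0.0393
n 3373 mec 0.4468 -0.1075 r 0.0290 zmed 0.0167
```

View pics/w16.png

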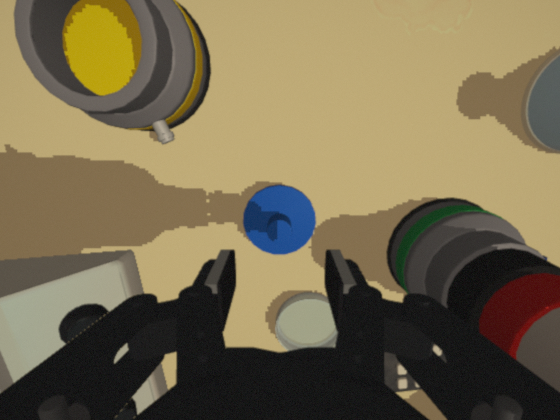

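Emit:
drive_tool:
  increments:
    - [0.03, -0.0008, 0.001, 0, 0, 0, 0.1]
    - [0.025, 0, 0, 0, 0, 0, 0.1]
    - [0.012, 0, 0, 0, 0, 0, 0.1]
    - [0.006, 0, 0, 0, 0, 0, 0.1]
    - [0, 0, 0, 0, 0, 0, 0.1]
    - [0, 0, 0, 0, 0, 0, 0.1]

```text
time_s: 24.7
eef_pos: [0.4479, -0.1082, 0.0316]
eef_rot: [0.001, 0.708, -0.0, -0.707]
wrist_force: [0.1, 0.6, -0.0]
opening: 0.553
```

Run:
```python
from h import *
o,c,W=look("w17");goto(o,[.4475,-.108,.0305],[0,-1]);rim(W,(.448,-.1085),.040,.0,.004)
```

```text
t 24.70 pos [ 0.4479 -0.1082  0.0316] X [ 0.001 -0.001 -1.   ] Y [ 0.001 -1.     0.001] Z [-1.    -0.001 -0.001] op 0.553 F [ 0.1  0.6 -0. ] q [-0.5   0.25  2.03 -0.    0.86  1.07]
tool shift mm [ 1.1 -0.2  0.4]
tilt corr deg (tool) [-0.   -0.08 -0.04]
rx deg 0.0 or -180.0
n 1068 mec 0.4468 -0.1080 r 0.0095 zmed 0.0393
```

View pics/w17.png

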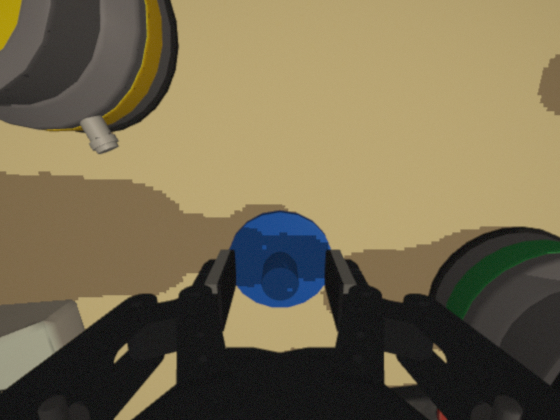

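Emit:
drive_tool:
  increments:
    - [0.0005, 0, 0.0005, 0, 0, 0, -1]
    - [0, 0, 0, 0, 0, 0, -1]
    - [0, 0, 0, 0, 0, 0, -1]
    - [0, 0, 0, 0, 0, 0, -1]
    - [0, 0, 0, 0, 0, 0, -1]
    - [0, 0, 0, 0, 0, 0, -1]
    - [0, 0, 0, 0, 0, 0, -1]

```text
time_s: 25.62
eef_pos: [0.4469, -0.108, 0.0307]
eef_rot: [0.0, 0.707, 0.0, -0.707]
wrist_force: [-2.1, -0.4, 6.4]
opening: 0.184
```

Run:
```python
from h import *
o,c,W=look("w18");goto(o,[.4157,-.250,.22],[0,-1]);rim(W,(.448,-.1085),.040,.0,.004)
```

```text
t 25.62 pos [ 0.4469 -0.108   0.0307] X [ 0. -0. -1.] Y [ 0.001 -1.     0.   ] Z [-1.    -0.001 -0.   ] op 0.184 F [-2.1 -0.4  6.4] q [-0.5   0.25  2.03 -0.    0.86  1.07]
tool shift mm [-189.3  142.    31.3]
tilt corr deg (tool) [-0.   -0.02 -0.02]
rx deg 0.0 or -180.0
n 1212 mec 0.4481 -0.1085 r 0.0149 zmed 0.0394
```

View pics/w18.png

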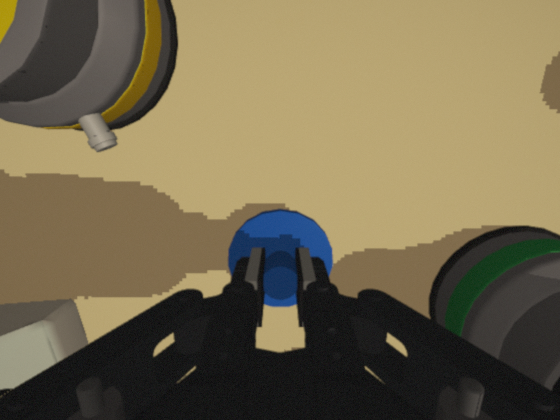

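Emit:
drive_tool:
  increments:
    - [-0.02, 0, 0, 0, 0, 0, -1]
    - [-0.055, 0, 0, 0, 0, 0, -1]
    - [-0.06, 0, 0, 0, 0, 0, -1]
    - [-0.06, 0, 0, 0, 0, 0, -1]
    - [0, 0, 0, 0, 0, 0, -1]
    - [0, 0.036, 0.008, 0, 0, 0, -1]
    - [0, 0.036, 0.008, 0, 0, 0, -1]
    - [0, 0.036, 0.008, 0, 0, 0, -1]
    - [0, 0.034, 0.007, 0, 0, 0, -1]

```text
time_s: 26.8
eef_pos: [0.4148, -0.2503, 0.2235]
eef_rot: [0.001, -0.706, -0.001, 0.708]
wrist_force: [0.5, -0.1, -0.6]
opening: 0.184
```

Emit:
drive_tool:
  increments:
    - [0, 0, 0, 0, 0, 0, -1]
    - [0, 0, 0, 0, 0, 0, -1]
    - [0, 0, 0, 0, 0, 0, -1]

```text
time_s: 27.18
eef_pos: [0.4158, -0.2487, 0.2247]
eef_rot: [-0.0, -0.707, -0.001, 0.707]
wrist_force: [0.1, 0.6, -1.0]
opening: 0.183
```

Run:
```python
from h import *
o,c,W=look("w19");goto(o,[.4157,-.250,.1727],[0,-1]);rim(W,(.416,-.25),.154,.027,.005)
z=o["eef_pos"][2]-.0307+.0165;rim(W,(.416,-.25),z,.029,.004)
```

```text
t 27.18 pos [ 0.4158 -0.2487  0.2247] X [-0.001  0.001 -1.   ] Y [ 0.002 -1.    -0.001] Z [-1.    -0.002  0.001] op 0.183 F [ 0.1  0.6 -1. ] q [-0.78 -0.01  1.85  0.    1.3   0.78]
tool shift mm [52.   1.3  0.1]
tilt corr deg (tool) [0.   0.04 0.06]
rx deg 0.1 or -179.9
n 564 mec 0.4201 -0.2504 r 0.0263 zmed 0.1531
n 4028 mec 0.4157 -0.2486 r 0.0293 zmed 0.2107
```

View pics/w19.png

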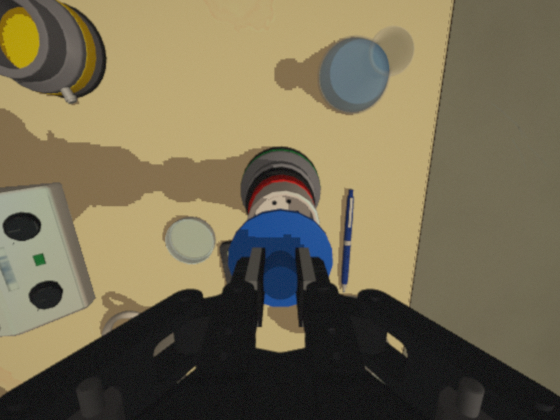

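Emit:
drive_tool:
  increments:
    - [0.02, 0.0012, 0, 0, 0, 0, -1]
    - [0.014, 0, 0, 0, 0, 0, -1]
    - [0.006, 0, 0, 0, 0, 0, -1]
    - [0.004, 0, 0, 0, 0, 0, -1]
    - [0.004, 0, 0, 0, 0, 0, -1]
    - [0.0025, 0, 0, 0, 0, 0, -1]
    - [0, 0, 0, 0, 0, 0, -1]
    - [0, 0, 0, 0, 0, 0, -1]

```text
time_s: 28.22
eef_pos: [0.4159, -0.2512, 0.175]
eef_rot: [0.0, 0.707, 0.0, -0.707]
wrist_force: [0.8, -0.2, -0.2]
opening: 0.182
```

Emit:
drive_tool:
  increments:
    - [0.0015, -0.0007, 0, 0, 0, 0, -1]
    - [0.0005, 0, 0, 0, 0, 0, -1]
    - [0, 0, 0, 0, 0, 0, -1]
    - [0, 0, 0, 0, 0, 0, -1]

```text
time_s: 28.72
eef_pos: [0.4158, -0.2503, 0.1728]
eef_rot: [-0.0, -0.707, -0.0, 0.707]
wrist_force: [-0.7, 0.1, -1.7]
opening: 0.183
```

Emit:
drive_tool:
  increments:
    - [0, 0, 0, 0, 0, 0, -0.4]
    - [0, 0, 0, 0, 0, 0, 0]
    - [0, 0, 0, 0, 0, 0, 0.1]
    - [0, 0, 0, 0, 0, 0, 0.1]
    - [-0.02, 0, 0, 0, 0, 0, 0.1]
    - [-0.03, 0, 0, 0, 0, 0, 0.1]
    - [-0.04, 0, 0, 0, 0, 0, 0.1]
    - [0, 0, 0, 0, 0, 0, 0.1]
    - [0, 0, 0, 0, 0, 0, 0.1]

```text
time_s: 29.85
eef_pos: [0.4156, -0.2501, 0.2623]
eef_rot: [-0.0, -0.707, -0.0, 0.707]
wrist_force: [-0.5, 0.0, -0.5]
opening: 0.552
```

Run:
```python
from h import *
from bench import camera
o,c,W=look("w20");goto(o,[.4157,-.250,.1727],[0,-1]);rim(W,(.416,-.25),.159,.029,.003);rim(W,(.416,-.25),.182,.0,.004)
c=camera("side");cv2.imwrite("pics/s20.png",cv2.resize(c["img"][140:320,130:450][:,:,::-1],None,fx=2.5,fy=2.5))
```

```text
t 29.85 pos [ 0.4156 -0.2501  0.2623] X [-0.  0. -1.] Y [ 0.001 -1.    -0.   ] Z [-1.    -0.001  0.   ] op 0.552 F [-0.5  0.  -0.5] q [-0.79 -0.04  1.8   0.    1.38  0.78]
tool shift mm [89.6 -0.1 -0.1]
tilt corr deg (tool) [0.   0.02 0.02]
rx deg 0.0 or -180.0
n 3009 mec 0.4160 -0.2498 r 0.0290 zmed 0.1587
n 418 mec 0.4162 -0.2497 r 0.0092 zmed 0.1814
```

View pics/w20.png

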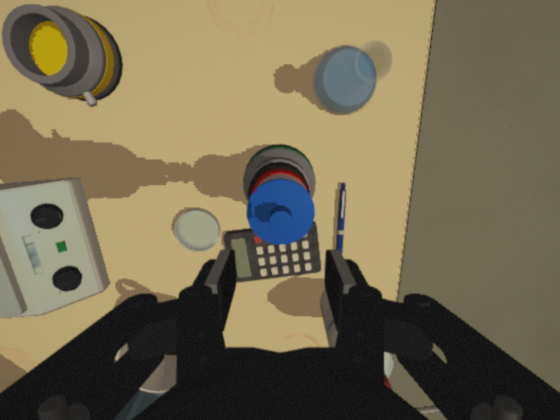

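View pics/s20.png

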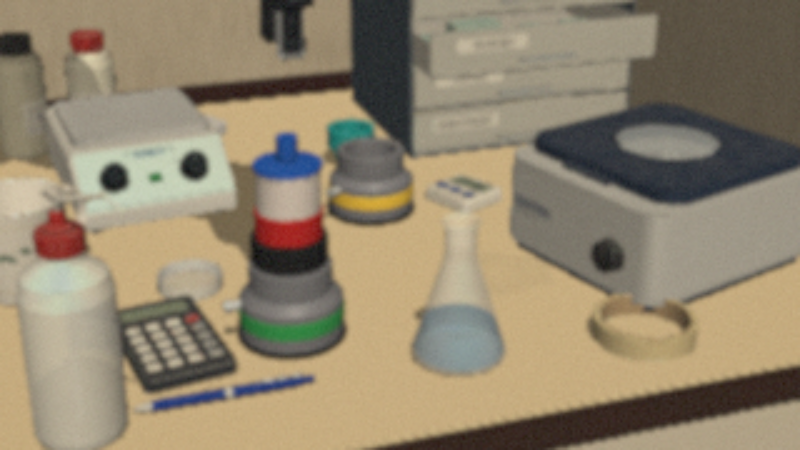

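The pictures show the full upright stack on the green-banded receiver. The knob top reads 0.181 m (0.182 nominal) and the lid is on the funnel's axis. The flask, the timer and the yellow receiver look untouched.

```bash
python3 -c "
from bench import hand_in
print(hand_in())"
```

```text
the job is handed in; nothing more can be done
None
```

I assembled the filter on the green-banded receiver in the required order: black cone, red cone, white funnel, blue lid. I handed it in at about 30 s; the hand-in gives no verdict.

| Check | Measured | Expected |
|---|---|---|
| Black cone rim height | 0.0932 m | 0.094 m |
| Red cone rim height | 0.1172 m | 0.118 m |
| Funnel rim height | 0.1530 m | 0.154 m |
| Lid disc height | 0.1587 m | 0.159 m |
| Lid knob top height | 0.1814 m | 0.182 m |

- **Seating:** all readings agree to within about 1 mm, which matches the wrist camera's usual reading slightly low. Each part sits within about 1.5 mm of the axis of the part below it.
- **Surroundings:** in the last side view the stack is upright, the gripper is clear of it, the yellow receiver is empty, and the flask and timer look unmoved. I judged those last points by eye and did not measure them.
- **Problems:** no check failed. The top and wrist cameras differed by 1–2 mm in places (about 2.5 mm for the funnel), so I averaged them for the grasps and used the wrist camera alone for the fits.

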